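Pump the air out of a snack jar

TASK

One of the two jars with a pump in its lid has not been sealed yet: its indicator pin is still mostly down. Push that jar's pump plunger all the way down with the fingertips and let it come all the way up again, over and over, until its indicator pin stands fully out like the one on the sealed jar, then let go. Work the plunger only: do not touch the pins, do not pump the sealed jar, do not lift, tip or shove either jar, and leave the other things on the table where they are.

Things in the scene. Friction and masses are not known exactly. Their poses are not given: they have to be found in the camera images.
- jar: the jar to be pumped: a loose clear jar, 116 mm across, full of stick crackers, 0.7 to 1 kg, with a red lid whose flat top is 158 mm above the table. Origin at the centre of its underside, z up. On the lid's middle stands a white pump: barrel 30 mm across and 34 mm high, with a thin steel stem and a round knob above it. A white boss 18 mm across and 4 mm high holds the indicator pin, 38 mm from the pump's axis along the jar's +x axis
- knob_top (a point): centre of the flat top of the jar's pump knob (round, white, 34 mm across, 12 mm thick); 228 mm above the table when the plunger is up, 204 mm when it is fully down; it moves with the plunger
- plunger (a joint): how far the jar's plunger is pushed down, in m: 0 up (where its spring returns it), 0.024 fully down. The spring takes about 5 N to start and 11 N at the bottom. A stroke counts only if it goes deeper than about 0.015; the pin climbs while the plunger comes back up
- pin (a joint): how far the jar's indicator pin stands out, in m: starts between 0 and 0.011; each complete stroke (down and all the way up) raises it by about 0.006 (the first may give less or more), to 0.030 fully out, where it stays; further strokes do not move it. Three to five strokes are needed
- pin_cap: the jar's indicator pin head: steel disc 12 mm across, 4 mm thick, on a 7 mm steel rod. Origin on the pin's axis at the underside of the head: 162 mm above the table when the pin is in, 192 mm when it is fully out (the head's top 196 mm, lower than the knob at any time)
- sealed_jar: the other pump jar, the same in every size, already sealed: its pin stands fully out, 30 mm. Origin at the centre of its underside
- sealed_plunger (a joint): how far the sealed jar's plunger is pushed down, in m; 0 up, to be left alone
- sealed_cap: the sealed jar's pin; origin on the pin's axis, where it comes out of its boss, 162 mm above the table, 38 mm from the pump's axis; its head's top is 196 mm above the table
- plain_jar: jar of the same size with a plain flat lid and no pump, 158 mm high, 116 mm across; bystander; origin under its centre
- shaker_a: glass shaker with steel top, 35 mm across, 80 mm high, standing between the jars; bystander; origin under its centre
- shaker_b: second shaker, the same; bystander
- bowl: small green plastic bowl, 120 mm across, 50 mm high; bystander
- mug: white mug, 74 mm across, 85 mm high; bystander
- tape_roll: roll of clear tape lying flat, 90 mm across, 45 mm high; bystander

How it is judged:
By the outcome, as a careful person would: the job done as asked, in the order asked, and still so for the second after the job is handed in, with the robot touching nothing.
It also fails if it takes over 38 s, if anything falls off the work surface, if the arm or the gripper's body presses on something with over 40 N, if the wrist force passes 120 N, or if a joint passes its speed limit or range.

ROBOT

A 7-joint arm with a two-finger parallel gripper is mounted at the origin on the work surface. World frame = base frame: x ahead of the robot, y to its left, z up, the work surface at z = 0. Lengths are in m, angles in rad, forces in N, time in s.
With the tool pointing down it reaches from about 0.375 to 0.925 m from the base axis. Payload 3.1 kg.
Tool frame: the origin (TCP) lies between the finger pads; the fingertips stand 19 mm ahead of it and the grasp point (between the pads) is the TCP; z points along the fingers, y is the direction in which the jaws open and shut (so a half turn about z gives the same grasp; the last joint's range is limited). The gripper opens to 85 mm and grips with 20 to 120 N. Pads are 22 mm wide; open, the fingers measure 114 mm over their backs; the gripper's body (76 mm by 85 mm) begins 54 mm behind the grasp point. The pads swing forward as they close: fully open they stand 13 mm farther back than shut.
Start: joints at [-1.368, 0.383, 0.044, 1.598, -0.018, 1.161, -0.05], TCP at [0.193, 0.621, 0.25] pointing down, gripper open.
Joint ranges: [-2.61, 2.61], [-0.41, 2.15], [-1.48, 1.57], [0, 2.5], [-1.57, 4.71], [0.05, 1.97], [-2.85, 2.85]. Speed limits (rad/s): [2.79, 2.79, 3.14, 3.14, 3.14, 3.14, 3.14].

INTERFACE

Orientations are given as a unit quaternion [x, y, z, w].
In Python, from bench import move_ptp, movel, move_j, move_gripper, pause, inverse_kinematics, read_camera, camera_params, MotionError, sign_off, look_for, tip_of, read_time_s, read_qpos, read_joint_vel, read_effort, read_eef_pos, read_tcp_rot, read_ft_force, read_ft_torque, read_finger_gap gives the robot as it stands. Calls block until the motion is done:
- move_ptp(position, orientation): joint-space move of the TCP to a pose.
- movel(position, orientation=None, speed=0.15): straight line of the TCP; orientation=None keeps the orientation; speed is the mean speed in m/s.
- move_j(angles): joint-space move.
- move_gripper(opening, effort=None): finger opening in m; effort is the grip in N (None keeps the last); returns when the fingers have stopped.
- pause(seconds).
- inverse_kinematics(position, orientation): joint angles nearest the present ones, or None.
- read_camera(name): name is "scene" or "top"; returns the picture (480x640x3 uint8, red, green, blue); there is no depth.
- camera_params(name): a dict with "K" (3x3 intrinsics, pixels), "camera_from_world" (4x4, takes a point from world to camera coordinates). Camera axes: x right, y down, z forward; pixel columns grow to the right and rows downward; lengths in m; the calibration is good to about 2 mm. A picture is of the moment at which its call begins. camera_params takes no time and is no camera call.
A pose or a line that the arm cannot do raises MotionError and nothing moves.
- sign_off(): hands the job in, once; it reports no verdict.
Trained networks look in the newest picture that a camera, given by its name, has taken for a name from the list of things; names that differ only in an ending like _2 or _b are one class to them, and where a whole thing is asked for, a point or a joint stands for the part that bears it (a point fixed in the world has none). Each returns a list of dicts, best first, with "confidence" (0 to 1); they miss things now and then, are a little off and sometimes report something else, mostly with a low value. They report only what shows in the picture. A call takes as long as a camera call.
- look_for(camera, name): "at" ([column, row] in pixels, amid what is visible of it).
- tip_of(camera, name): "at" ([column, row] in pixels: a listed point, or the origin of a listed thing).
Readings, each from a call of its own:
- read_time_s(): time.
- read_qpos(): joint angles.
- read_joint_vel(): joint speeds.
- read_effort(): joint torques, N m.
- read_eef_pos(): TCP position.
- read_tcp_rot(): TCP orientation.
- read_ft_force(): force on the tool from outside, world axes, zero at the start.
- read_ft_torque(): the same for the moment, N m.
- read_finger_gap(): finger opening in m.
Only numpy, scipy, OpenCV 4.12 (cv2) and the standard library are available. Lean on these libraries where they do the work, as an engineer would, in place of code of your own. Each camera call takes 0.05 s, during which the arm holds its last target. There are 200 camera calls.

## Working session

There is one attempt and no reset: what is moved stays moved. The work goes in short steps, each a Python script; the robot and the scene stay as the last script left them, time stands still between calls to the robot, and variables do not carry over. Pictures are saved under pics/ and viewed, about 8 in all and at most 12, crops included, and the job is handed in when it is done.

```bash
mkdir -p pics; ls
python3 - <<'E'
from bench import *
import cv2,numpy as np
for c in("scene","top"):
    im=read_camera(c);cv2.imwrite(f"pics/{c}0.png",im[:,:,::-1])
    p=camera_params(c);M=np.array(p["camera_from_world"]);print(c,np.array(p["K"]).tolist(),M.round(3).tolist(),(-M[:3,:3].T@M[:3,3]).round(3))
    for n in("knob_top","pin_cap","sealed_cap","jar","sealed_jar"):
        print(n,[(np.round(d["at"]).tolist(),round(d["confidence"],2)) for d in tip_of(c,n)])
print(read_time_s(),read_tcp_rot(),read_eef_pos(),read_ft_force())
E
```

```text
pics
scene [[513.5043427853478, 0.0, 320.03530850960726], [0.0, 513.5043427853478, 232.8109961899823], [0.0, 0.0, 1.0]] [[0.226, 0.974, 0.004, -0.13], [0.752, -0.172, -0.636, -0.357], [-0.619, 0.147, -0.771, 1.514], [0.0, 0.0, 0.0, 1.0]] [ 1.235 -0.157  0.941]
knob_top [([169.0, 200.0], 0.51)]
pin_cap [([314.0, 191.0], 0.69), ([158.0, 230.0], 0.53), ([263.0, 279.0], 0.16)]
sealed_cap [([312.0, 192.0], 0.48)]
jar [([190.0, 271.0], 0.78)]
sealed_jar [([323.0, 229.0], 0.89)]
top [[545.8961335322743, 0.0, 313.5522829554435], [0.0, 545.8961335322743, 238.58491640963086], [0.0, 0.0, 1.0]] [[-0.029, -0.999, 0.014, 0.024], [-0.991, 0.027, -0.13, 0.622], [0.129, -0.018, -0.991, 1.158], [0.0, 0.0, 0.0, 1.0]] [0.467 0.028 1.228]
knob_top [([261.0, 298.0], 0.21)]
pin_cap [([477.0, 268.0], 0.4)]
sealed_cap [([316.0, 288.0], 0.43)]
jar [([442.0, 275.0], 0.93)]
sealed_jar []
0.6 [ 1.49804056e-01  9.88715704e-01  2.73478049e-05 -1.05724382e-06] [0.19257141 0.62083599 0.2503037 ] [-1.31170428  0.91126542 -0.42429563]
```

View pics/scene0.png

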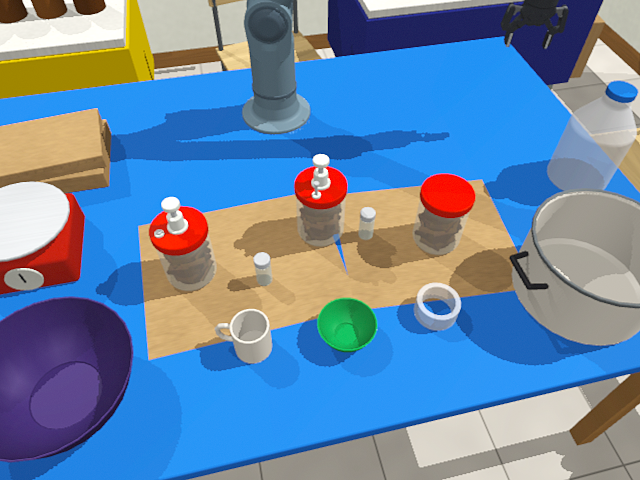

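View pics/top0.png

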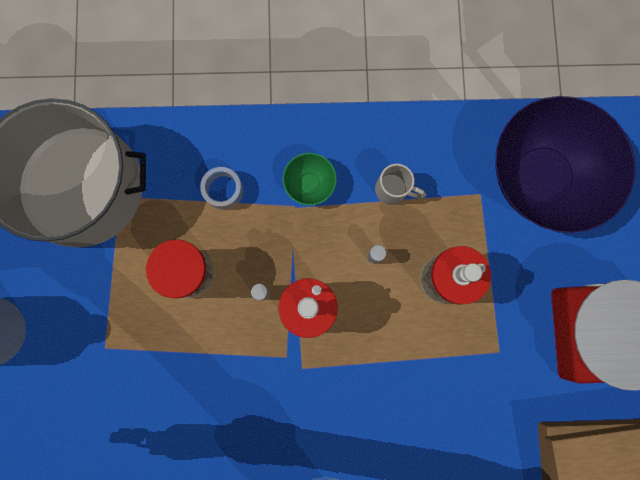

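The scene view shows the unsealed jar at left: knob (171,204), pin low at (158,233). The middle jar is the sealed one, with its pin standing out at (316,185). In the top view the target is the right-hand jar, knob (473,272), and the pin is beside it at (481,267). I'll refine these on a crop.

```bash
cat > h.py <<'E'
from bench import *
import cv2,numpy as np
from scipy.optimize import least_squares
P={c:camera_params(c) for c in("scene","top")}
def proj(c,X):
    M=np.array(P[c]["camera_from_world"]);q=np.array(P[c]["K"])@(M[:3,:3]@X+M[:3,3]);return q[:2]/q[2]
def tri(s,t):
    r=least_squares(lambda X:np.r_[proj("scene",X)-s,proj("top",X)-t],[.5,-.2,.2]);return r.x,r.fun
def atz(c,uv,z):
    M=np.array(P[c]["camera_from_world"]);R=M[:3,:3];C=-R.T@M[:3,3]
    d=R.T@np.linalg.inv(P[c]["K"])@np.r_[uv,1];return C+d*(z-C[2])/d[2]
E
python3 - <<'E'
from h import *
s=cv2.imread("pics/scene0.png");t=cv2.imread("pics/top0.png")
a=cv2.resize(s[190:250,140:220],None,fx=5,fy=5,interpolation=2)
b=cv2.resize(t[240:300,420:500],None,fx=5,fy=5,interpolation=2)
c=cv2.resize(s[145:205,285:365],None,fx=5,fy=5,interpolation=2)
d=cv2.resize(t[270:330,270:350],None,fx=5,fy=5,interpolation=2)
cv2.imwrite("pics/c1.png",np.vstack([np.hstack([a,b]),np.hstack([c,d])]))
print(tri([171,203],[473,272]))
print(atz("scene",[171,203],.228),atz("top",[473,272],.228))
E
```

```text
(array([ 0.52812725, -0.28043182,  0.22779758]), array([-0.80554979, -0.09262212, -0.78944319, -0.04785219]))
[ 0.52890754 -0.27892644  0.228     ] [ 0.52798663 -0.28182261  0.228     ]
```

View pics/c1.png

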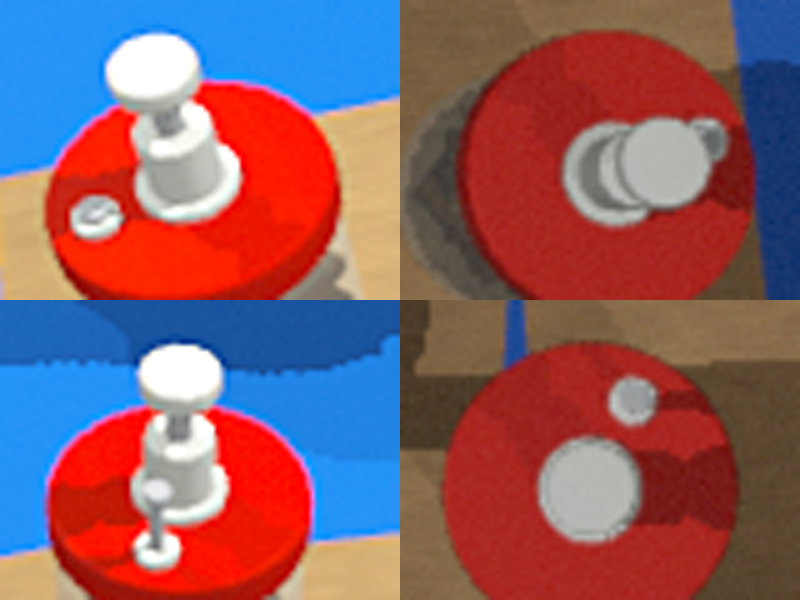

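Both views put the knob top at (0.528, -0.280, 0.228), and the triangulated height matches the given 228 mm. The crops also show this jar's pin down and the other jar's pin out. Next I close the gripper, move above the knob and descend to contact.

Run:
```python
from h import *
from scipy.spatial.transform import Rotation as R
k,res=tri([170.5,202.1],[472.5,272.1]);print("knob",k.round(4),res.round(2))
pn=atz("scene",[159,232.8],.164);print("pin",pn.round(4),np.linalg.norm((pn-k)[:2]))
sk,_=tri([320.6,159.8],[307.4,307.6]);print("sealed knob",sk.round(4))
p0=read_eef_pos()
d=np.arctan2(k[1],k[0])-np.arctan2(p0[1],p0[0])
q=(R.from_rotvec([0,0,d])*R.from_quat(read_tcp_rot())).as_quat()
move_gripper(0.0,20)
movel([p0[0],p0[1],.38],speed=.25)
move_ptp([k[0],k[1],.33],q)
print(read_time_s(),read_qpos().round(2) if hasattr(read_qpos(),'round') else read_qpos())
movel([k[0],k[1],.262],speed=.15)
f0=np.array(read_ft_force());np.save("k.npy",np.r_[k,f0]);print(f0,read_finger_gap(),read_eef_pos(),read_time_s())
cv2.imwrite("pics/a1.png",np.hstack([cv2.resize(read_camera(c)[v:v+150,u:u+130,::-1],None,fx=3,fy=3) for c,u,v in(("scene",110,130),("top",400,200))]))
```

```text
knob [ 0.5278 -0.2799  0.2296] [-0.26 -0.03 -0.25 -0.02]
pin [ 0.541  -0.3164  0.164 ] 0.038845372848074766
sealed knob [0.4717 0.0246 0.225 ]
5.3917 [-0.33  0.31  0.93  1.67 -0.26  1.29  0.16]
[-0.76707762 -0.65737712  0.08683231] -0.00013008135732777418 [ 0.5280858  -0.28011135  0.2623935 ] 5.9917
```

View pics/a1.png

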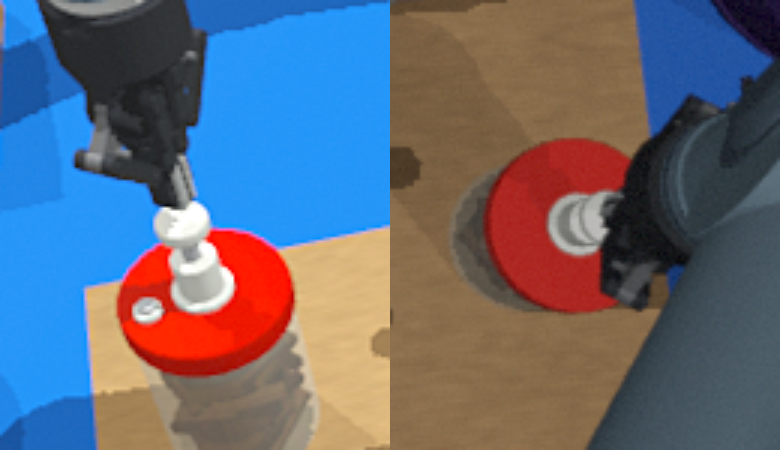

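The closed fingertips hang just above the knob, at about (168,198) in the scene view, and centred on it. I'll do the first stroke in steps with force readings.

Run:
```python
from h import *
d=np.load("k.npy");k=d[:3];f0=d[3:]
z=.250
movel([k[0],k[1],z],speed=.1)
while z>.219:
    z-=.003 if z>.2265 else .001
    movel([k[0],k[1],z],speed=.06)
    f=np.array(read_ft_force())-f0;zz=read_eef_pos()[2];print(round(z,4),round(zz,4),f.round(1))
    if f[2]>22: break
print(read_time_s(), read_eef_pos())
cv2.imwrite("pics/a2.png",cv2.resize(read_camera("scene")[170:290,120:240,::-1],None,fx=4,fy=4))
```

```text
0.247 0.2473 [ 0.9  0.7 -0.5]
0.244 0.2449 [-1.8  2.2  5.8]
0.241 0.242 [-1.   1.5  5.8]
0.238 0.2392 [-2.1  1.7  7.6]
0.235 0.2363 [-1.1  2.9  6.9]
0.232 0.2334 [-1.6  2.5  8.2]
0.229 0.2305 [-1.6  2.4  8.7]
0.226 0.2277 [-2.8  2.1  9.6]
0.225 0.2268 [-1.6  2.2  8.7]
0.224 0.2259 [-2.9  2.8  9.6]
0.223 0.2249 [-2.1  3.3  9.9]
0.222 0.224 [-1.2  3.2 10.1]
0.221 0.2232 [-2.4  2.3 11.1]
0.22 0.2232 [-4.2  3.9 15.4]
0.219 0.2232 [-4.7  5.5 19.4]
10.1083 [ 0.5286355  -0.28061352  0.22324053]
```

View pics/a2.png

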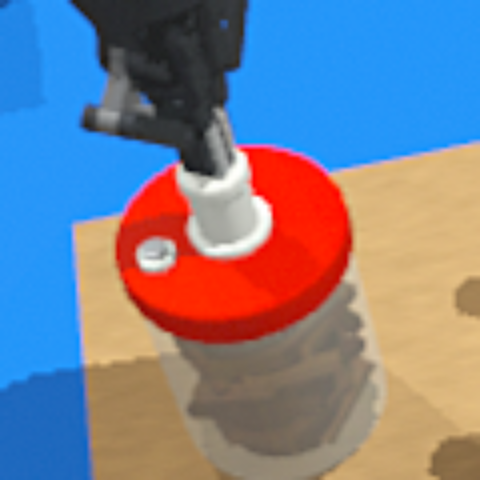

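The stop was reached at z 0.2232: contact was at 0.247, so 24 mm of travel, with force rising past 11 N. The picture shows the knob down on the barrel and the pin untouched at (155,252) in the crop. I'll release, do two more strokes and photograph the pin after each.

```bash
cat > st.py <<'E'
from h import *
d=np.load("k.npy");k=d[:3];f0=d[3:]
def shot():return cv2.resize(read_camera("scene")[195:255,140:206,::-1],None,fx=4,fy=4,interpolation=2)
def up():
    movel([k[0],k[1],.257],speed=.08);pause(.3)
    print("up",read_eef_pos()[2],(np.array(read_ft_force())-f0).round(1),round(read_time_s(),2));return shot()
def down():
    movel([k[0],k[1],.2195],speed=.07);pause(.1);print("dn",read_eef_pos()[2],(np.array(read_ft_force())-f0).round(1))
E
python3 - <<'E'
from st import *
S=[up()]
for i in range(2):
    down();S.append(up())
cv2.imwrite("pics/a3.png",np.hstack(S))
E
```

```text
up 0.25634579120660195 [ 0.5 -0.2 -0.7] 11.08
dn 0.22312154494395942 [-3.9  4.2 18.9]
up 0.25634019338293773 [ 0.8  0.4 -0.5] 12.83
dn 0.2231032327755773 [-3.4  3.9 18.6]
up 0.25632865166247926 [1.1 0.7 0.2] 14.58
```

View pics/a3.png

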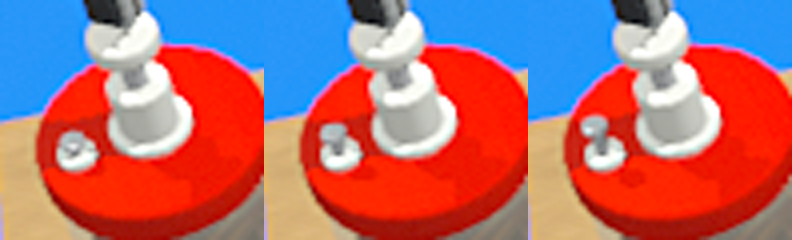

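The pin climbs with each stroke: its head goes from crop row 140 to 128 to 122, and the jar has not moved. I'll do three more strokes.

Run:
```python
from st import *
S=[]
for i in range(3):
    down();S.append(up())
cv2.imwrite("pics/a4.png",np.hstack(S))
for z in(.162,.180,.186,.192,.196):
    u=proj("scene",np.array([.541,-.3164,z]));print(z,u.round(1),((u-[140,195])*4).round(0))
```

```text
dn 0.22312850674827803 [-2.7  4.  18.7]
up 0.2563174790669138 [-0.   0.1 -0. ] 16.33
dn 0.22309135893611848 [-2.8  4.4 17.8]
up 0.2563519618932995 [ 0.8  0.8 -0.3] 18.08
dn 0.2230899918310438 [-3.1  3.4 17.1]
up 0.25633108719189496 [1.1 1.  0.4] 19.83
0.162 [159.3 233.4] [ 77. 154.]
0.18 [157.1 227.5] [ 68. 130.]
0.186 [156.3 225.5] [ 65. 122.]
0.192 [155.5 223.5] [ 62. 114.]
0.196 [155.  222.1] [ 60. 109.]
```

View pics/a4.png

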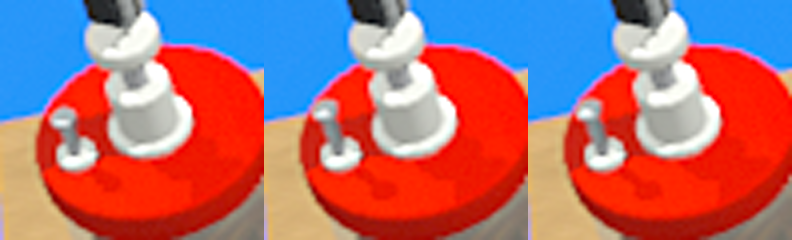

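Frames 5 and 6 show the same head height, with the head top at about row 105 against an expected 109 for fully out. I'll retreat, compare those frames numerically and take a final look before signing off.

```bash
python3 - <<'E'
from h import *
a=cv2.imread("pics/a4.png").astype(int);W=a.shape[1]//3
roi=lambda i:a[80:180,i*W+30:i*W+100]
print("diff 4-5",abs(roi(0)-roi(1)).mean(),"5-6",abs(roi(1)-roi(2)).mean())
k=np.load("k.npy")[:3]
movel([k[0],k[1],.36],speed=.15);pause(.3)
s=read_camera("scene");cv2.imwrite("pics/f.png",np.vstack([s[:,:,::-1],]))
c=lambda u,v:cv2.resize(s[v:v+75,u:u+90,::-1],None,fx=4,fy=4,interpolation=2)
cv2.imwrite("pics/f2.png",np.vstack([np.hstack([c(135,190),c(280,145)]),cv2.resize(s[120:380,100:500,::-1],(720,468))])[:768])
o=cv2.imread("pics/scene0.png")
m=(abs(o.astype(int)-s[:,:,::-1]).max(2)>60).astype(np.uint8)
n,_,st,_=cv2.connectedComponentsWithStats(m);print([x.tolist() for x in st[1:] if x[4]>15]);print(read_time_s())
E
python3 -c "
import cv2;i=cv2.imread('pics/f2.png');cv2.imwrite('pics/f3.png',cv2.resize(i,None,fx=.75,fy=.75))"
```

```text
diff 4-5 9.276380952380952 5-6 1.3471904761904763
[[75, 0, 374, 162, 12254], [239, 0, 11, 52, 236], [288, 0, 12, 51, 246], [523, 0, 33, 5, 74], [280, 3, 9, 6, 18], [556, 6, 12, 4, 26], [260, 18, 13, 10, 44], [504, 32, 9, 15, 67], [543, 32, 9, 17, 70], [268, 39, 18, 6, 40], [97, 124, 23, 41, 122], [78, 149, 21, 10, 21], [42, 177, 15, 4, 20], [152, 219, 8, 11, 55], [47, 249, 20, 11, 112], [21, 268, 22, 8, 42], [0, 288, 62, 30, 697]]
21.0667
```

View pics/f3.png

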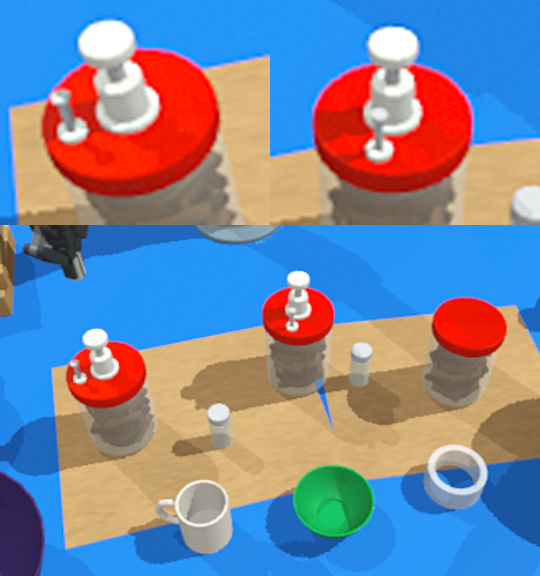

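The final view shows the target pin standing as tall as the sealed one. The knob is up, and on the board only the pin has changed (152,219). The gripper is clear.

```bash
python3 -c "
from bench import *
print(sign_off(),read_time_s())"
```

```text
the job is handed in; nothing more can be done
the job is handed in; nothing more can be done
```

The unsealed jar (the left one in the scene view) is pumped and the job is handed in. I gave it six full strokes with the closed fingertips; the last check, just before hand-in, was at 21.1 s.

- **Strokes:** each one went all the way to the stop, 24 mm of travel with a peak of about 19 N. Each time I let the plunger come fully up and lifted the fingertips clear of the knob.
- **Pin:** it climbed through strokes 1 to 5 and did not move on stroke 6. It stands as high as the sealed jar's pin and within about 1 pixel of where a fully-out pin should appear.
- **Surroundings:** comparing pictures from before and after, the only change on the board was the pin. The sealed jar and the other items were not touched.
- **Checks:** none failed or disagreed. The sideways force reached 3–6 N at the bottom of the strokes, and the jar did not visibly shift.

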